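# Load the spindle fixture, zero its depth wheel and back it off two turns

## Robot

A 7-joint arm with a two-finger parallel gripper is mounted at the origin on the work surface. World frame = base frame: x ahead of the robot, y to its left, z up, the work surface at z = 0. Lengths are in m, angles in degrees, forces in N, time in s.
With the tool pointing down it reaches from about 0.35 to 0.775 m from the base axis. Payload 3.1 kg.
Tool frame: the origin (TCP) lies on the centre line of the jaws, within the pads' length; the fingertips stand 17 mm ahead of it and the grasp point (between the pads) lies 2 mm behind it (robot.tip_reach is the distance from the TCP to the fingertips, in m); z points along the fingers, y is the direction in which the jaws open and shut (so a half turn about z gives the same grasp; the last joint's range is limited). The gripper opens to 85 mm and grips with 20 to 120 N. Pads are 22 mm wide; open, the fingers measure 114 mm over their backs; the gripper's body (76 mm by 85 mm) begins 54 mm behind the grasp point. The pads swing forward as they close: fully open they stand 13 mm farther back than shut.
Start: joints at [74.788, 17.813, 0.802, 86.603, -0.252, 75.585, -1.558], TCP at [0.122, -0.536, 0.248] pointing down, gripper open.
Joint ranges: [-154.91, 154.91], [-16.99, 109.72], [-72.82, 74.43], [7.12, 147.25], [-82.49, 262.49], [11.32, 116.49], [-174.64, 174.64]. Speed limits (degrees/s): [159.86, 159.86, 180, 180, 180, 180, 180].

## Interface

Orientations are given as [roll, pitch, yaw] about the fixed x, y, z axes, in that order (R = Rz(yaw) Ry(pitch) Rx(roll)).
In Python, from station import robot, fingers, vision, workorder, recognise gives the robot as it stands. Calls block until the motion is done:
- robot.move_to(position, orientation): joint-space move of the TCP to a pose.
- robot.line_to(position, orientation=None, velocity=0.15, f_stop=None): straight line of the TCP; orientation=None keeps the orientation; velocity is the mean speed in m/s. With f_stop (N) it stops when the force on the tool has changed by that much, and returns True; else False.
- robot.move_j(angles): joint-space move.
- fingers.gripper_to(opening, force=None): opening from 0.0 (shut) to 1.0 (fully open); force is the grip in N (None keeps the last); returns when the fingers have stopped.
- robot.pause(seconds).
- robot.inverse_kinematics(position, orientation): joint angles nearest the present ones, or None.
- vision.grab_frame(name): name is "scene" or "side" or "wrist"; returns the picture (400x640x3 uint8, red, green, blue); there is no depth.
- vision.calibration(name): a dict with "mtx" (3x3 intrinsics, pixels), "extrinsics" (4x4, takes a point from world to camera coordinates); the wrist camera has in their place "T_tool_cam" (4x4, takes a point from camera to tool coordinates, whose origin is the TCP and whose axes are the flange's). Camera axes: x right, y up, looking along -z (the intrinsics and any distortion apply to the point x, -y, -z); pixel columns grow to the right and rows downward; lengths in m; the calibration is good to about 2 mm. The wrist camera is an equidistant fisheye: a pixel r from the principal point sees the ray r / f radians off the axis. A picture is of the moment at which its call begins: read the wrist's pose just before it. calibration takes no time and is no camera call.
A pose or a line that the arm cannot do raises robot.PlanningError and nothing moves.
- workorder.close_job(): hands the job in, once; it reports no verdict.
Trained networks look in the newest picture that a camera, given by its name, has taken for a name from the list of things; names that differ only in an ending like _2 or _b are one class to them, and where a whole thing is asked for, a point or a joint stands for the part that bears it (a point fixed in the world has none). Each returns a list of dicts, best first, with "p" (0 to 1); they miss things now and then, are a little off and sometimes report something else, mostly with a low value. They report only what shows in the picture. A call takes as long as a camera call. They do not tell look-alikes from the thing itself.
- recognise(label, camera): "rect" ([centre column, centre row, width, height] in pixels, round what is visible of it).
Readings, each from a call of its own:
- robot.current_time_s(): time.
- robot.current_joint_positions(): joint angles.
- robot.current_dq(): joint speeds.
- robot.current_joint_torque(): joint torques, N m.
- robot.current_tool_pos(): TCP position.
- robot.current_eef_rot(): TCP orientation.
- robot.current_contact_force(): force on the tool from outside, world axes, zero at the start.
- robot.current_torque(): the same for the moment, N m.
- robot.current_finger_gap(): opening from 0.0 (shut) to 1.0 (fully open).
Only numpy, scipy, OpenCV 4.12 (cv2) and the standard library are available. Lean on these libraries where they do the work, as an engineer would, in place of code of your own. Each camera call takes 0.05 s, during which the arm holds its last target.

## Task

Set up the spindle fixture: first take the round rod from its V-cradle and push it down past the sprung roller jaw until it sits fully home in the fork clip, lengthways central, with the jaw sprung back over it. Then, by its crank grip, turn the depth wheel clockwise until it stops, and back it off (anticlockwise) exactly two full turns from the stop. Finish with the gripper still closed on the crank grip, holding the wheel still there; leave the other things on the bench where they are.

Things in the scene. Friction and masses are not known exactly. Their poses are not given: they have to be found in the camera images.
- rod_center (a point): centre of the loose round beech rod, 22 mm diameter, 200 mm long, about 60 g, its axis along this point's x. It starts level in a fixed wooden V-cradle, centre 45 mm above the bench; the cradle's two V-supports (14 mm thick) are 60 mm either side of the cradle's middle along the rod (the rod lies within 8 mm of central), open between down to a 10 mm base.
- fixture: the fixed spindle fixture, a 210 x 310 mm plywood plate 10 mm thick; origin on the bench under the middle of the fork clip, x along the clip (the rod's lie), y towards the depth wheel, z up. The grey depth head (90 x 90 mm, top 82 mm above the bench) stands at y = +170 mm. Its position and yaw vary.
- clip_seat (a point): where the rod's centre lies when fully home, 45 mm above the bench; x is the rod's direction (either way round). The clip is two wooden forks 62 mm either side along x, each 20 mm thick, with upright slots 24 mm wide, open between them above the jaw's axle (top 18 mm above the bench). Prongs on the -y side stand 75 mm above the bench (flared tops), on the +y side 44 mm.
- jaw (a joint): angle of the sprung hinged jaw: 0 closed, about 0.13 rad as the rod passes; its spring closes it. It is hinged low on the clip's +y side; its two rollers overhang the slots from +y, their tops 63 mm above the bench. Pushing the rod straight down with about 10 N makes it yield sideways and snap back over the rod.
- wheel_center (a point): point on the vertical axis of the depth wheel, at the mid-height of the crank grip (134 mm above the bench); it does not turn with the wheel
- wheel (a joint): how far the depth wheel is open from its stop: 0 at the stop, growing anticlockwise seen from above, 6.283 rad a turn, 5 turns in all. At 0 the crank grip lies from the wheel's axis along the fixture's +x; at value q, q anticlockwise of that. It stays where it is left; about 3 N at the grip turns it. Starts 0.3 to 1.2 turns open.
- crank_grip: upright wooden crank grip of the steel wheel, 22 mm diameter, 56 mm long, origin at its middle, 134 mm above the bench, 45 mm from the wheel's axis. It revolves freely on its pin, so a gripper can go round without turning. The wheel's rim (100 mm diameter, 12 mm thick) and hub lie below it, highest point 108 mm above the bench.
- wedge: bystander: small wooden block 60 x 22 x 12 mm on the fixture's plate, origin under its centre
- blank: bystander: square wooden stick 200 x 22 x 22 mm, along its x, origin under its centre
- chisel: bystander: wooden-handled hand tool, lying along its x
- mallet: bystander: wooden mallet lying along its x
- square: bystander: try square, dark stock 120 mm and steel blade 170 mm
- glue: bystander: white glue bottle, 56 mm diameter, 150 mm high, origin under its centre
- tape: bystander: black tape-measure case 70 x 38 x 60 mm, origin under its centre
Things that resemble listed ones, but are neither listed nor needed, are in the scene too. What is shaped like the part that bears rod_center but purple or red is not meant.

How it is judged (in metres and radians):
On the way, in this order (a step that is already met when the one before it is completed fails the run):
1. the rod is fully home in the fork clip with the jaw closed over it (x of rod_center in the frame of clip_seat between -0.015 and 0.015 m and y of rod_center in the frame of clip_seat between -0.004 and 0.004 m and z of rod_center in the frame of clip_seat between -0.004 and 0.003 m and angle between the x axis of rod_center and the x axis of fixture, either way round below 0.07 rad and value of joint jaw below 0.04 rad), for 0.2 s.
2. the depth wheel is closed to its stop by the crank grip, with the rod still in the clip (all of step 1 and value of joint wheel below 0.1 rad and contact force between the fingers and crank_grip above 1 N), for 0.1 s.
At the end, for the whole second after the job is handed in: wheel still, 12.57 rad (two turns) open within 0.25; gripper closed on the crank grip (over 3 N, grasp point within 30 mm of its middle); rod home in the clip (15 mm lengthways, 4 mm across, 3 mm high, 4 mm low, 0.07 rad), jaw within 0.04 rad of closed (all of step 1 and value of joint wheel between 12.316 and 12.816 rad and velocity of joint wheel between -0.1 and 0.1 rad/s and contact force between the fingers and crank_grip above 3 N and distance between the grasp point and crank_grip below 0.03 m); the arm keeps its last pose, push and grip.
It fails at once if another thing on the bench is moved more than 30 mm (distance of any of wedge, blank, chisel, mallet, square, glue, tape from where it was at the start of the episode above 0.03 m).
It also fails if it takes over 67 s, if anything falls off the work surface, if the arm or the gripper's body presses on something with over 40 N, if the wrist force passes 120 N, or if a joint passes its speed limit or range.

## Working session

There is one attempt and no reset: what is moved stays moved. The work goes in short steps, each a Python script; the robot and the scene stay as the last script left them, time stands still between calls to the robot, and variables do not carry over. Pictures are saved under pics/ and viewed, and the job is handed in when it is done.

```bash
ls; mkdir -p pics; python3 - <<'E'
from station import robot, fingers, vision, workorder, recognise
import cv2
print(robot.current_time_s())
for n in ("scene","side","wrist"):
    im=vision.grab_frame(n); cv2.imwrite(f"pics/{n}0.png",im[:,:,::-1])
    c=vision.calibration(n); print(n,{k:(v.tolist() if hasattr(v,'tolist') else v) for k,v in c.items()})
    for l in ("rod_center","fixture","crank_grip","wheel","jaw"):
        print(l,[(round(d['p'],2),[round(x) for x in d['rect']]) for d in recognise(l,n)])
print(robot.current_time_s(),robot.tip_reach,robot.current_eef_rot())
E
```

```text
pics
0.0
scene {'mtx': [[471.3333480590407, 0.0, 324.6862621666603], [0.0, 471.3333480590407, 197.31214512342672], [0.0, 0.0, 1.0]], 'extrinsics': [[-0.7567411461074451, 0.6536636570318871, 0.008164634939178706, 0.3585401341848983], [-0.34093214087541635, -0.40528935743042116, 0.8482368844089141, 0.11508414328154028], [0.5577706635402184, 0.6391121656089296, 0.5295540828513821, -1.9777531573364782], [0.0, 0.0, 0.0, 1.0]]}
rod_center [(0.95, [497, 279, 16, 49]), (0.83, [431, 228, 39, 34]), (0.71, [372, 234, 54, 22]), (0.68, [332, 172, 12, 28])]
fixture [(0.87, [280, 204, 78, 62])]
crank_grip []
wheel [(0.87, [289, 191, 28, 16]), (0.53, [285, 203, 78, 61])]
jaw []
side {'mtx': [[485.91944588466873, 0.0, 317.38555216270214], [0.0, 485.91944588466873, 202.47919072713805], [0.0, 0.0, 1.0]], 'extrinsics': [[0.9958556195284018, -0.09036989468221913, 0.010240468193746799, -0.530971904264597], [0.05487666407029338, 0.6868519038140037, 0.7247227152281034, -0.1458732468039092], [-0.07252680052379734, -0.7211572258267978, 0.6889645265495008, -1.8062425776920235], [0.0, 0.0, 0.0, 1.0]]}
rod_center [(0.8, [304, 183, 50, 9]), (0.72, [251, 278, 35, 46]), (0.56, [248, 176, 47, 11]), (0.53, [261, 139, 31, 20])]
fixture [(0.73, [332, 247, 70, 92]), (0.58, [283, 212, 18, 26])]
crank_grip []
wheel [(0.9, [335, 221, 31, 31])]
jaw [(0.52, [333, 266, 43, 11])]
wrist {'mtx': [[309.70691628693146, 0.0, 320.6680586813301], [0.0, 309.70691628693146, 198.5441304417702], [0.0, 0.0, 1.0]], 'T_tool_cam': [[0.000892266781121611, 0.944640809020833, 0.32810508346024564, 0.08471259836876775], [0.9999993963787692, -0.0010532438777811769, 0.00031292080326812753, -7.066191115068232e-05], [0.00064117243118202, 0.32810460620021376, -0.9446411785901109, -0.12436908158855267], [0.0, 0.0, 0.0, 1.0]]}
rod_center [(0.74, [116, 27, 78, 55])]
fixture []
crank_grip []
wheel []
jaw []
0.9 0.017 [1.79996476e+02 2.26518093e-04 1.28294429e+01]
```

View pics/scene0.png

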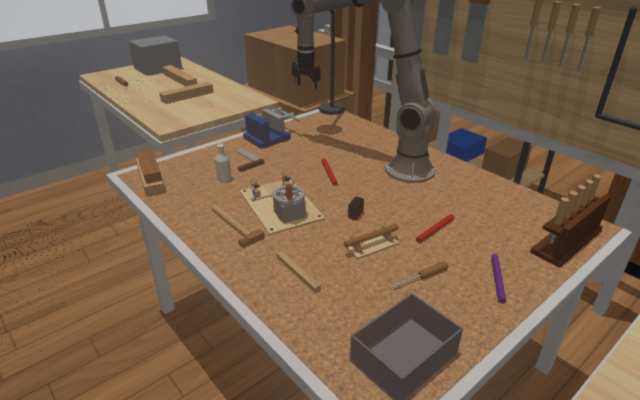

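View pics/side0.png

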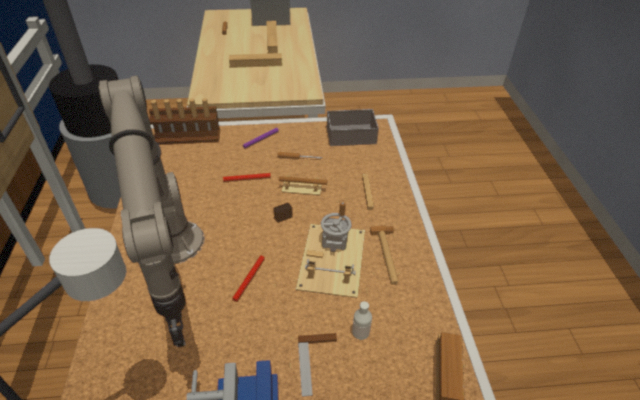

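View pics/wrist0.png

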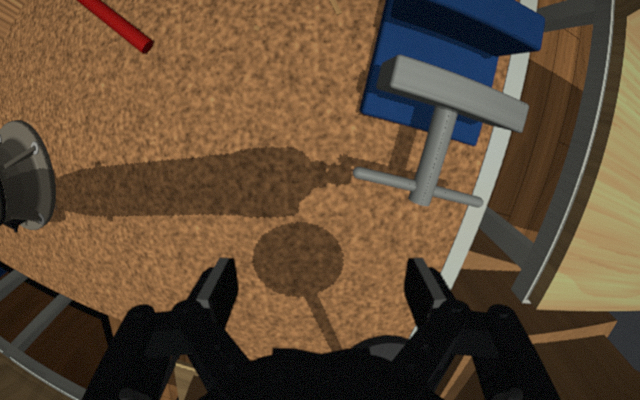

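```bash
cat > h.py <<'E'
import numpy as np, cv2
from station import robot, fingers, vision, workorder, recognise
from scipy.spatial.transform import Rotation as R
def ray(name,uv,pose=None):
    c=vision.calibration(name); K=c['mtx']; K=np.array(K)
    x=(uv[0]-K[0,2])/K[0,0]; y=(uv[1]-K[1,2])/K[1,1]
    if name=='wrist':
        r=np.hypot(x,y); d=np.array([np.sin(r)*x/max(r,1e-9),-np.sin(r)*y/max(r,1e-9),-np.cos(r)])
        T=pose@np.array(c['T_tool_cam']); return T[:3,3],T[:3,:3]@d
    d=np.array([x,-y,-1.]); E=np.array(c['extrinsics']); 
    return -E[:3,:3].T@E[:3,3], E[:3,:3].T@d
def at_z(name,uv,z,pose=None):
    o,d=ray(name,uv,pose); return o+d*(z-o[2])/d[2]
def proj(name,p,pose=None):
    c=vision.calibration(name); K=np.array(c['mtx'])
    if name=='wrist': E=np.linalg.inv(pose@np.array(c['T_tool_cam']))
    else: E=np.array(c['extrinsics'])
    q=E[:3,:3]@np.asarray(p,float)+E[:3,3]; v=np.array([q[0],-q[1],-q[2]])
    if name=='wrist':
        rr=np.hypot(v[0],v[1]); th=np.arctan2(rr,v[2]); n=v[:2]/rr*th
    else: n=v[:2]/v[2]
    return n*K[0,0]+K[:2,2]
def pose():
    T=np.eye(4); T[:3,:3]=R.from_euler('xyz',robot.current_eef_rot(),degrees=True).as_matrix(); T[:3,3]=robot.current_tool_pos(); return T
E
python3 - <<'E'
from h import *
a=cv2.imread('pics/side0.png'); cv2.imwrite('pics/side0c.png',cv2.resize(a[165:305,260:400],None,fx=4.2,fy=4.2,interpolation=cv2.INTER_CUBIC))
a=cv2.imread('pics/scene0.png'); cv2.imwrite('pics/scene0c.png',cv2.resize(a[160:270,230:410],None,fx=4.4,fy=4.4,interpolation=cv2.INTER_CUBIC))
for uv in [(279,180),(327,182)]: print('rod',at_z('side',uv,.045).round(3))
for uv in [(308,227),(365,231),(299,291),(359,295)]: print('plate',at_z('side',uv,.01).round(3))
print('wheel',at_z('side',(335,222),.1).round(3), 'grip',at_z('side',(342,209),.134).round(3))
E
```

```text
rod [0.399 0.268 0.045]
rod [0.594 0.24  0.045]
plate [0.499 0.026 0.01 ]
plate [ 0.713 -0.013  0.01 ]
plate [ 0.446 -0.268  0.01 ]
plate [ 0.646 -0.301  0.01 ]
wheel [ 0.592 -0.043  0.1  ] grip [ 0.62  -0.013  0.134]
```

View pics/side0c.png

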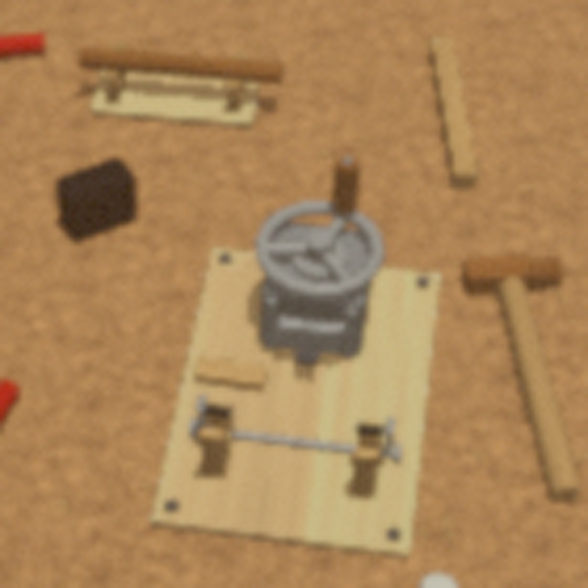

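View pics/scene0c.png

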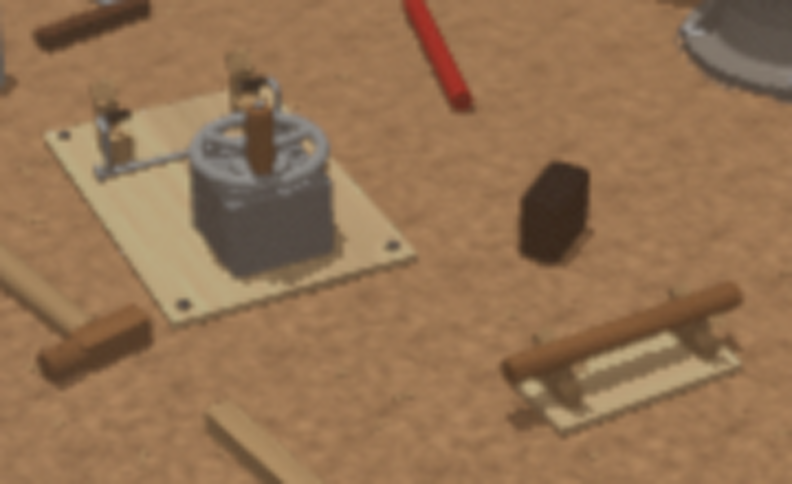

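```bash
python3 - <<'E'
from h import *
robot.move_to([0.565,-0.17,0.28],[180,0,-9.5])
P=pose(); im=vision.grab_frame('wrist'); np.save('P1.npy',P); cv2.imwrite('pics/w1.png',im[:,:,::-1])
print(robot.current_time_s(),P.round(3).tolist())
cv2.imwrite('pics/w1b.png',cv2.resize(im[:,:,::-1],None,fx=1.25,fy=1.25))
robot.move_to([0.50,0.25,0.25],[180,0,-8])
P=pose(); im=vision.grab_frame('wrist'); np.save('P2.npy',P); cv2.imwrite('pics/w2.png',im[:,:,::-1])
cv2.imwrite('pics/w2b.png',cv2.resize(im[:,:,::-1],None,fx=1.25,fy=1.25))
print(robot.current_time_s(),P.round(3).tolist())
E
```

```text
3.0167 [[0.986, -0.167, -0.001, 0.564], [-0.167, -0.986, -0.001, -0.172], [-0.0, 0.001, -1.0, 0.28], [0.0, 0.0, 0.0, 1.0]]
4.6333 [[0.99, -0.142, 0.001, 0.501], [-0.142, -0.99, -0.001, 0.248], [0.001, 0.001, -1.0, 0.25], [0.0, 0.0, 0.0, 1.0]]
```

View pics/w1b.png

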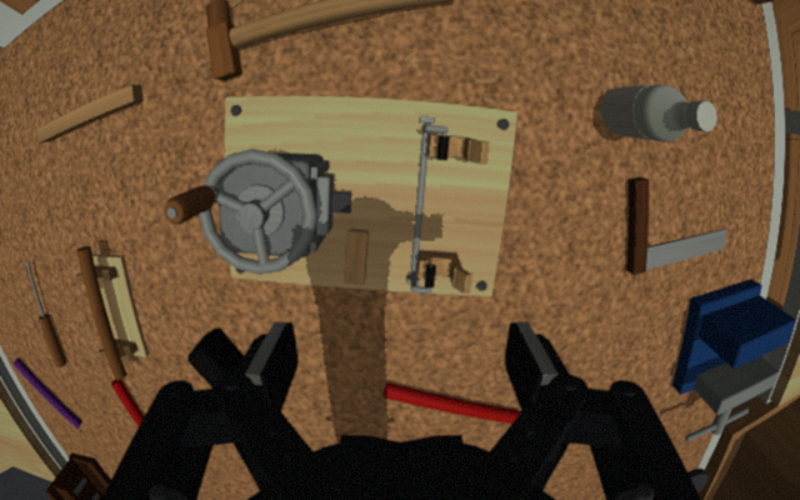

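View pics/w2b.png

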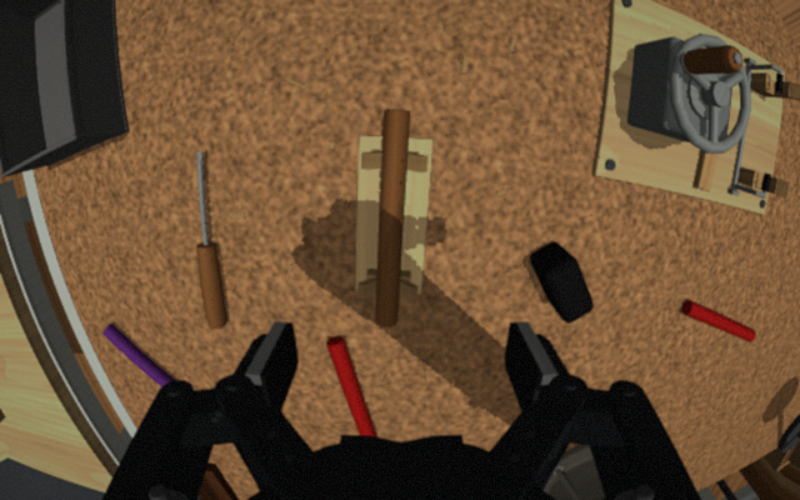

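```bash
python3 - <<'E'
import cv2
a=cv2.imread('pics/w1.png'); cv2.imwrite('pics/w1c.png',cv2.resize(a[65:245,160:425],None,fx=3,fy=3,interpolation=cv2.INTER_CUBIC))
a=cv2.imread('pics/w2.png'); cv2.imwrite('pics/w2c.png',cv2.resize(a[75:275,250:370],None,fx=3,fy=3,interpolation=cv2.INTER_CUBIC))
E
```

```text
(no output)
```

View pics/w1c.png

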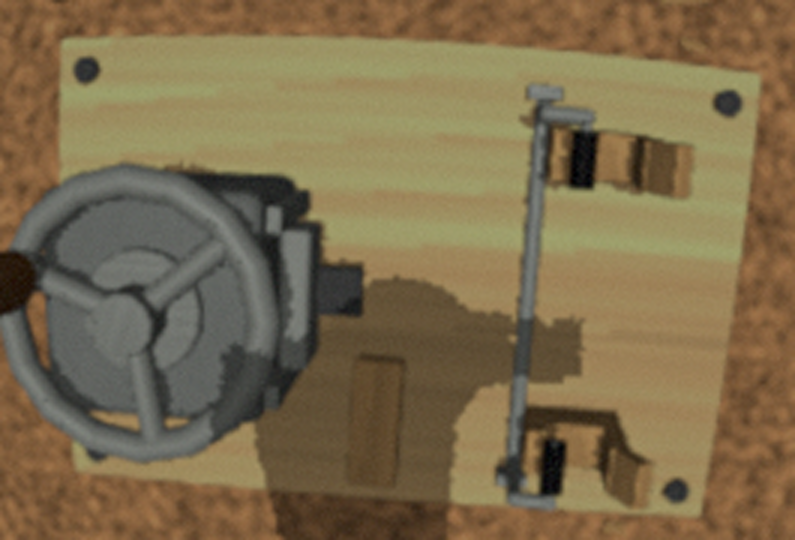

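View pics/w2c.png

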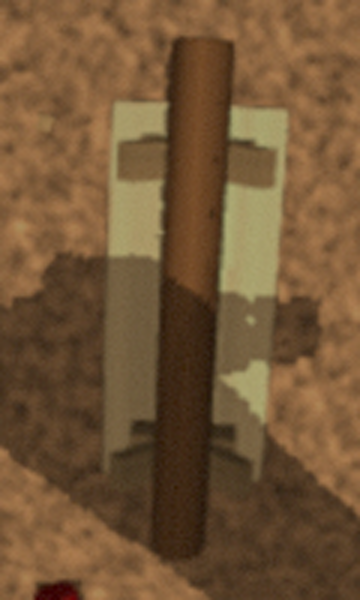

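```bash
cat > fit1.py <<'E'
from h import *
from scipy.optimize import least_squares
P=np.load('P1.npy')
px=np.array([(62,38),(760,74),(700,515),(75,470)])/3+[160,65]
def F(p,q): 
    c,s=np.cos(p[2]),np.sin(p[2]); return [p[0]+c*q[0]-s*q[1],p[1]+s*q[0]+c*q[1],q[2]]
def res(p):
    c=p[3]; pts=[(.105,c+.155,.01),(.105,c-.155,.01),(-.105,c-.155,.01),(-.105,c+.155,.01)]
    return np.concatenate([proj('wrist',F(p,q),P)-u for q,u in zip(pts,px)])
s=least_squares(res,[.564,-.21,-.16,.08]); p=s.x
print(p.round(4),np.degrees(p[2]),s.fun.round(2))
print('free corners',[at_z('wrist',u,.01,P).round(4).tolist() for u in px])
# wheel hub center z~.108
hub=np.array((122,322))/3+[160,65]
w=at_z('wrist',hub,.105,P); c,s_=np.cos(p[2]),np.sin(p[2]); d=w[:2]-p[:2]; print('hub in fixture(with c free)',c*d[0]+s_*d[1],-s_*d[0]+c*d[1],w)
P2=np.load('P2.npy')
# rod: ends
top=np.array((204,40))/3+[250,75]; bot=np.array((178,553))/3+[250,75]
for z in (.045,.05): print('rod',at_z('wrist',top,z,P2).round(4),at_z('wrist',bot,z,P2).round(4))
im=cv2.imread('pics/w1.png'); im=cv2.resize(im,None,fx=3,fy=3,interpolation=cv2.INTER_CUBIC)
def ln(a,b,col):
    t=np.linspace(0,1,20); pts=np.array([proj('wrist',F(p,np.array(a)*(1-k)+np.array(b)*k),P) for k in t])*3+1
    cv2.polylines(im,[pts.astype(int)],False,col,1)
for sx in (-1,1):
    for xx in (.052,.072):
        for z,y,cc in ((.075,-.012,(0,0,255)),(.044,.012,(255,0,0)),(.044,-.012,(0,255,255))): ln((sx*.052,y,z),(sx*.072,y,z),cc)
ln((-.1,0,.045),(.1,0,.045),(0,255,0))
t=np.linspace(0,2*np.pi,60); 
pts=np.array([proj('wrist',F(p,(.05*np.cos(a),.17+.05*np.sin(a),.1)),P) for a in t])*3+1
cv2.polylines(im,[pts.astype(int)],True,(0,0,255),1)
cv2.imwrite('pics/%s.png'%__import__('sys').argv[1],im[195:735,480:1275])
np.save('fix.npy',p)
E
python3 fit1.py fit1
```

```text
[-0.1116 -2.9451 -0.2392  2.8958] -13.703344117060627 [-1.48 -0.78  1.53 -0.84  0.54  1.22 -0.9   1.04]
free corners [[0.7114, -0.008, 0.01], [0.6388, -0.3049, 0.01], [0.4378, -0.2568, 0.01], [0.5105, 0.0416, 0.01]]
hub in fixture(with c free) 0.0005133854378814862 2.9806294486817095 [ 0.5949758  -0.04943295  0.105     ]
rod [0.5926 0.2378 0.045 ] [0.3959 0.2771 0.045 ]
rod [0.5925 0.2377 0.05  ] [0.3987 0.2765 0.05  ]
```

View pics/fit1.png

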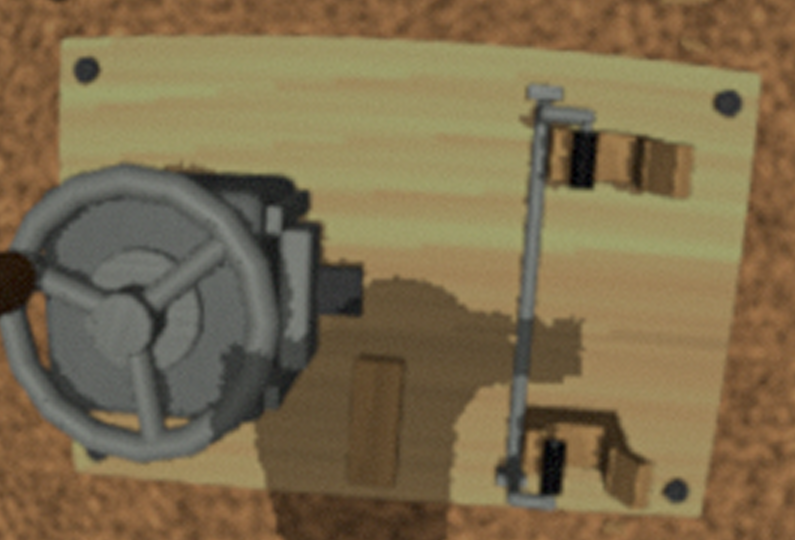

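```bash
sed -i 's/c=p\[3\];/c=.085;/; s/\[.564,-.21,-.16,.08\]/[.564,-.21,-.16]/' fit1.py; python3 fit1.py fit1b
```

```text
[ 0.5542 -0.2143 -0.2392] -13.703343841597391 [-1.48 -0.78  1.53 -0.84  0.54  1.22 -0.9   1.04]
free corners [[0.7114, -0.008, 0.01], [0.6388, -0.3049, 0.01], [0.4378, -0.2568, 0.01], [0.5105, 0.0416, 0.01]]
hub in fixture(with c free) 0.000513385836518554 0.16981271126271444 [ 0.5949758  -0.04943295  0.105     ]
rod [0.5926 0.2378 0.045 ] [0.3959 0.2771 0.045 ]
rod [0.5925 0.2377 0.05  ] [0.3987 0.2765 0.05  ]
```

View pics/fit1b.png

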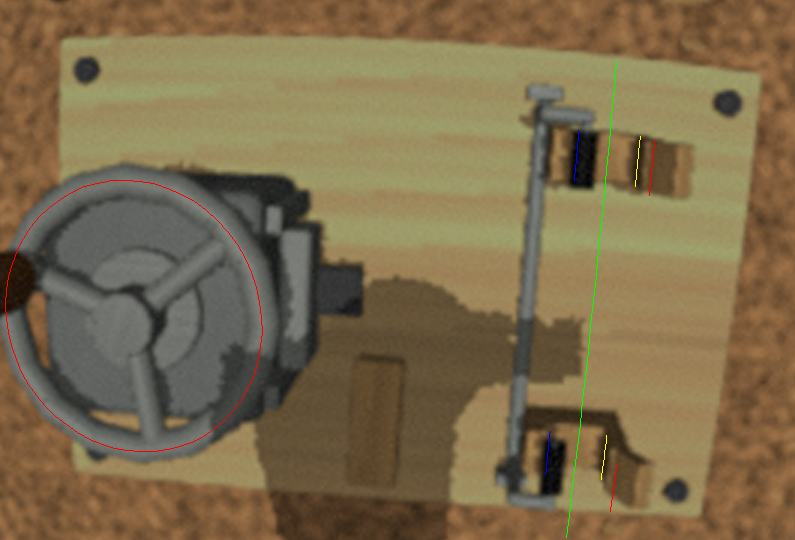

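```bash
python3 - <<'E'
from h import *
x,y,yaw=.4949,.2573,-11.3
robot.move_to([x,y,.12],[180,0,yaw])
robot.line_to([x,y,.043],velocity=.1,f_stop=15)
print(robot.current_tool_pos(),robot.current_contact_force())
fingers.gripper_to(0.0,force=70)
print('gap',robot.current_finger_gap(),robot.current_tool_pos(),robot.current_contact_force())
robot.line_to([x,y,.15],velocity=.15)
print('gap',robot.current_finger_gap(),robot.current_contact_force())
P=pose(); im=vision.grab_frame('wrist'); np.save('P3.npy',P); cv2.imwrite('pics/w3.png',im[:,:,::-1])
print(robot.current_time_s())
E
```

```text
[0.49551813 0.25780044 0.04377381] [ 0.44142813 -0.12296233  1.11920087]
gap 0.2311291650359316 [0.49519141 0.25799341 0.04347559] [0.31018209 0.43413895 2.08810562]
gap 0.2350841635715203 [-0.18715    -0.59808447 -1.03357104]
7.6667
```

View pics/w3.png

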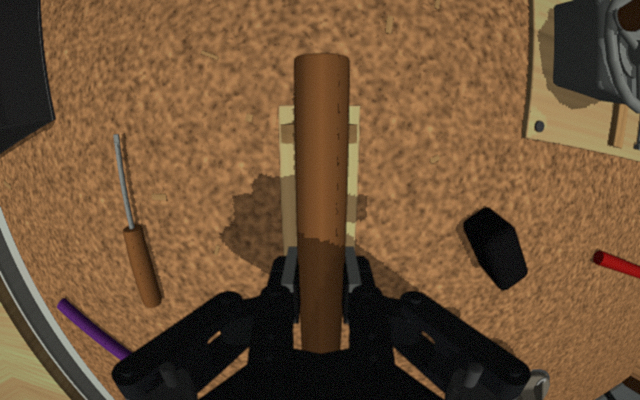

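```bash
python3 - <<'E'
from h import *
P=np.load('P3.npy')
for uv in ((322,52),(322,56)):
    for dz in (.002,-.009):
        q=at_z('wrist',uv,P[2,3]-dz,P); print((np.linalg.inv(P)@np.r_[q,1]).round(4))
p=np.load('fix.npy'); yaw=np.degrees(p[2])
robot.line_to([.4949,.2573,.24],velocity=.25)
robot.move_to([p[0],p[1],.24],[180,0,yaw])
robot.line_to([p[0],p[1],.13],velocity=.2)
robot.pause(.2)
P=pose(); im=vision.grab_frame('wrist'); np.save('P4.npy',P); cv2.imwrite('pics/w4.png',im[:,:,::-1])
s=vision.grab_frame('side'); cv2.imwrite('pics/s4.png',s[:,:,::-1])
print(robot.current_time_s(),P.round(4).tolist(),yaw)
cv2.imwrite('pics/w4b.png',cv2.resize(im[:260,150:490,::-1],None,fx=2.3,fy=2.3,interpolation=cv2.INTER_CUBIC))
cv2.imwrite('pics/s4b.png',cv2.resize(s[180:320,250:420,::-1],None,fx=4,fy=4,interpolation=cv2.INTER_CUBIC))
E
```

```text
[1.023e-01 4.000e-04 1.800e-03 1.000e+00]
[ 1.008e-01  3.000e-04 -9.200e-03  1.000e+00]
[1.006e-01 4.000e-04 1.800e-03 1.000e+00]
[ 9.92e-02  3.00e-04 -9.20e-03  1.00e+00]
10.9083 [[0.9716, -0.2368, 0.0034, 0.5556], [-0.2368, -0.9716, -0.0012, -0.2144], [0.0036, 0.0004, -1.0, 0.1319], [0.0, 0.0, 0.0, 1.0]] -13.703343841597391
```

View pics/w4b.png

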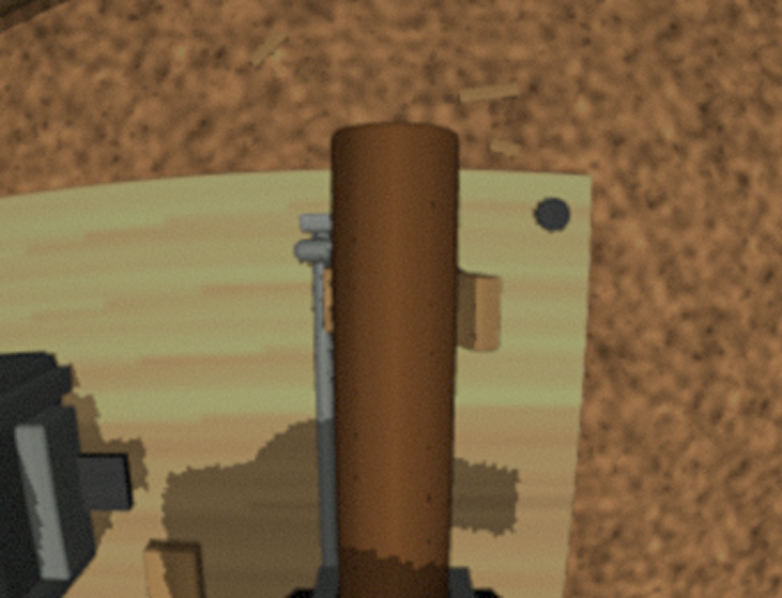

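View pics/s4b.png

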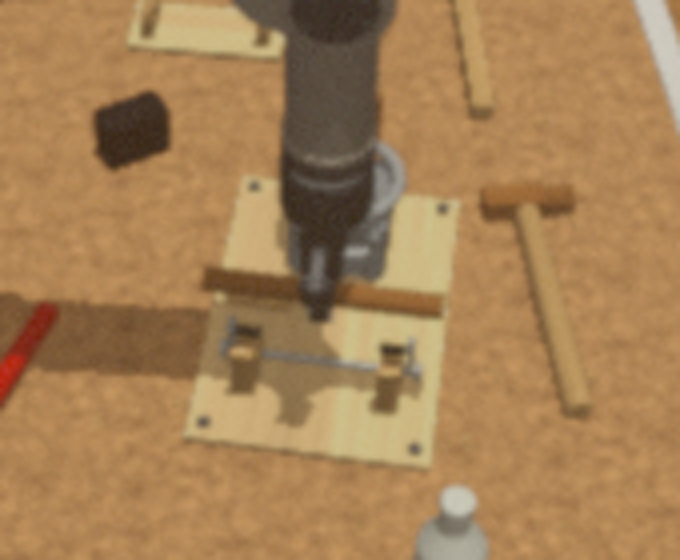

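```bash
python3 - <<'E'
from h import *
P=np.load('P4.npy'); p=np.load('fix.npy'); c,s=np.cos(p[2]),np.sin(p[2])
def fx(uv,z,P=P,sc=2.3,o=(150,0)):
    q=at_z('wrist',np.array(uv)/sc+o,z,P)-[p[0],p[1],0]; return np.round([c*q[0]+s*q[1],-s*q[0]+c*q[1]],4)
print('corner',fx((590,178),.01),'edge',fx((578,400),.01),fx((568,598),.01),'top',fx((300,170),.01),fx((100,183),.01))
print('prong inner/outer top',fx((477,313),.075),fx((500,313),.075),'ends',fx((488,275),.075),fx((488,350),.075))
print('rod edges z.132', fx((332,250),.132),fx((459,250),.132), fx((340,560),.132),fx((448,560),.132))
P1=np.load('P1.npy')
g=lambda u,z:fx(u,z,P1,3,(160,65))
print('w1 prong top',g((650,160),.075),g((692,170),.075),g((668,135),.075),g((668,197),.075),'lower',g((640,457),.075),g((630,505),.075), g((652,465),.075))
print('w1 edges', g((745,220),.01),g((722,400),.01))
print('tcp', P[:2,3]-p[:2])
E
```

```text
corner [ 0.1029 -0.068 ] edge [ 0.0228 -0.0674] [-0.06   -0.0713] top [0.1037 0.0318] [0.1041 0.1049]
prong inner/outer top [ 0.0621 -0.0214] [ 0.0622 -0.0273] ends [ 0.072 -0.024] [ 0.0525 -0.0245]
rod edges z.132 [0.0805 0.0108] [ 0.0806 -0.0112] [0.0213 0.0106] [ 0.0213 -0.0106]
w1 prong top [ 0.0646 -0.0114] [ 0.0626 -0.0271] [ 0.0742 -0.017 ] [ 0.0519 -0.0193] lower [-0.0486 -0.0211] [-0.0694 -0.0199] [-0.0517 -0.0264]
w1 edges [ 0.0391 -0.0687] [-0.0443 -0.07  ]
tcp [ 0.00131228 -0.00014273]
```

```bash
python3 - <<'E'
from h import *
p=np.load('fix.npy'); c,s=np.cos(p[2]),np.sin(p[2]); yaw=np.degrees(p[2])
Rm=np.array([[c,-s],[s,c]])
t=p[:2]+Rm@[-.001,.001]; np.save('seat.npy',t)
def rel():
    q=np.array(robot.current_tool_pos()); f=np.array(robot.current_contact_force()); 
    print(robot.current_time_s(),'fix xy mm',(Rm.T@(q[:2]-t)*1e3).round(2),'z',q[2].round(4),'F',(Rm.T@f[:2]).round(1),f[2].round(1))
cmd=t-[.0013,0]
robot.line_to([*cmd,.085],[180,0,yaw],velocity=.1,f_stop=20); rel()
e=t-np.array(robot.current_tool_pos())[:2]; cmd=cmd+e
for z in (.075,.070,.066):
    st=robot.line_to([*cmd,z],velocity=.05,f_stop=25); rel()
    if st: print('stop'); break
E
```

```text
11.5083 fix xy mm [-1.01 -0.26] z 0.0851 F [ 0.1 -0.2] 0.3
11.8583 fix xy mm [-0.45 -0.04] z 0.0747 F [-0.2  0.2] 0.7
12.1083 fix xy mm [-0.55 -0.11] z 0.0696 F [-0.4  0.4] -1.2
12.3583 fix xy mm [ 0.03 -2.77] z 0.0664 F [-0.8 -4.7] 3.1
```

```bash
cat > rel.py <<'E'
from h import *
p=np.load('fix.npy'); c,s=np.cos(p[2]),np.sin(p[2]); yaw=np.degrees(p[2])
Rm=np.array([[c,-s],[s,c]]); t=np.load('seat.npy')
def rel():
    q=np.array(robot.current_tool_pos()); f=np.array(robot.current_contact_force()); 
    print(robot.current_time_s(),'fix xy mm',(Rm.T@(q[:2]-t)*1e3).round(2),'z',q[2].round(4),'F',(Rm.T@f[:2]).round(1),f[2].round(1),'gap',round(robot.current_finger_gap(),3))
E
python3 - <<'E'
from rel import *
for z in (.061,.056,.051,.046,.042,.039):
    st=robot.line_to([*t,z],velocity=.05,f_stop=30); rel()
    if st: print('stop'); break
im=vision.grab_frame('wrist'); cv2.imwrite('pics/w5.png',cv2.resize(im[:,:,::-1],None,fx=1.25,fy=1.25))
E
```

```text
12.6083 fix xy mm [ 0.23 -2.23] z 0.0612 F [-0.4 -4.9] 1.2 gap 0.228
12.8583 fix xy mm [ 0.26 -1.83] z 0.0555 F [ 1.3 -5.2] -0.8 gap 0.234
13.1083 fix xy mm [ 0.02 -1.68] z 0.0499 F [ 2.6 -5.1] -4.2 gap 0.235
13.3583 fix xy mm [-1.12  0.2 ] z 0.0445 F [-0.2 -3.3] -6.8 gap 0.23
13.6083 fix xy mm [-0.16  0.66] z 0.0435 F [-3.9 -2.4] 5.3 gap 0.234
13.8583 fix xy mm [-0.08  0.66] z 0.0433 F [-9.2 -2.2] 19.8 gap 0.234
```

View pics/w5.png

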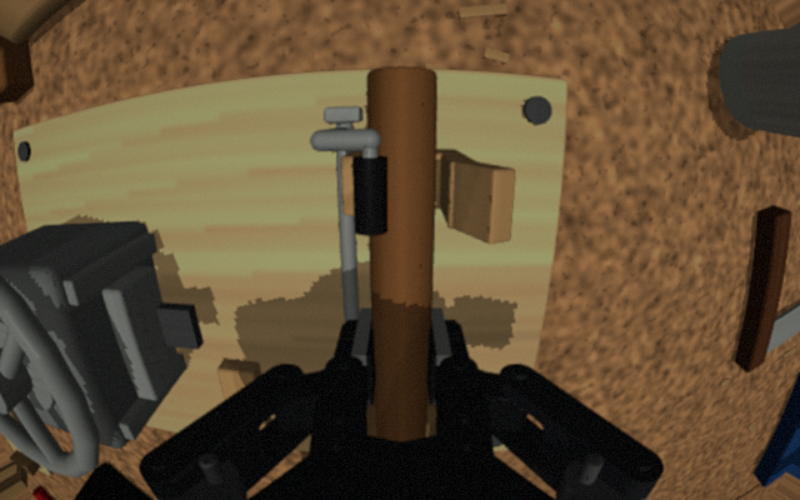

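```bash
python3 - <<'E'
from rel import *
t=t+Rm@[0,.0007]; np.save('seat.npy',t)
robot.line_to([*t,.0435],velocity=.05); 
fingers.gripper_to(.5); 
rel()
robot.line_to([*t,.20],velocity=.25)
w=t+Rm@[0,.17]; np.save('wheel.npy',w)
v=t+Rm@[0.0,.13]
robot.line_to([*v,.26],velocity=.3)
robot.pause(.1)
P=pose(); im=vision.grab_frame('wrist'); np.save('P6.npy',P); cv2.imwrite('pics/w6.png',im[:,:,::-1]); cv2.imwrite('pics/w6b.png',cv2.resize(im[:,:,::-1],None,fx=1.25,fy=1.25))
s=vision.grab_frame('side'); cv2.imwrite('pics/s6b.png',cv2.resize(s[180:320,250:420,::-1],None,fx=4,fy=4,interpolation=cv2.INTER_CUBIC))
print(robot.current_time_s(),robot.current_joint_positions(),w)
for a in range(0,360,30):
    q=robot.inverse_kinematics([w[0]+.045*np.cos(np.radians(a)),w[1]+.045*np.sin(np.radians(a)),.134],[180,0,yaw]); print(a,None if q is None else np.round(q))
E
```

```text
14.5083 fix xy mm [0.36 2.14] z 0.0435 F [0.2 0.2] 0.3 gap 0.5
16.1083 [  29.2089752    25.90642647  -33.46431727   77.67337394   14.16393126
   80.73351086 -107.7924916 ] [ 0.59395258 -0.04724087]
0 [  22.   37.  -32.   80.   19.   69. -115.]
30 [  21.   36.  -32.   81.   19.   69. -117.]
60 [  20.   34.  -32.   84.   19.   68. -119.]
90 [  21.   32.  -33.   88.   18.   66. -119.]
120 [  23.   29.  -33.   92.   17.   64. -119.]
150 [  25.   27.  -34.   94.   17.   63. -117.]
180 [  28.   27.  -33.   95.   16.   63. -114.]
210 [  29.   28.  -33.   94.   16.   63. -112.]
240 [  29.   30.  -32.   91.   17.   65. -110.]
270 [  28.   32.  -32.   87.   18.   66. -110.]
300 [  27.   34.  -31.   83.   19.   68. -111.]
330 [  24.   36.  -31.   80.   19.   69. -113.]
```

View pics/w6b.png

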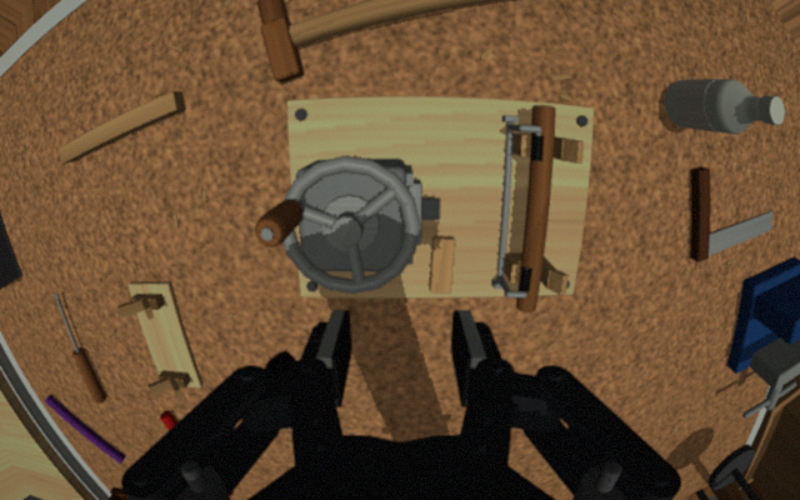

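View pics/s6b.png

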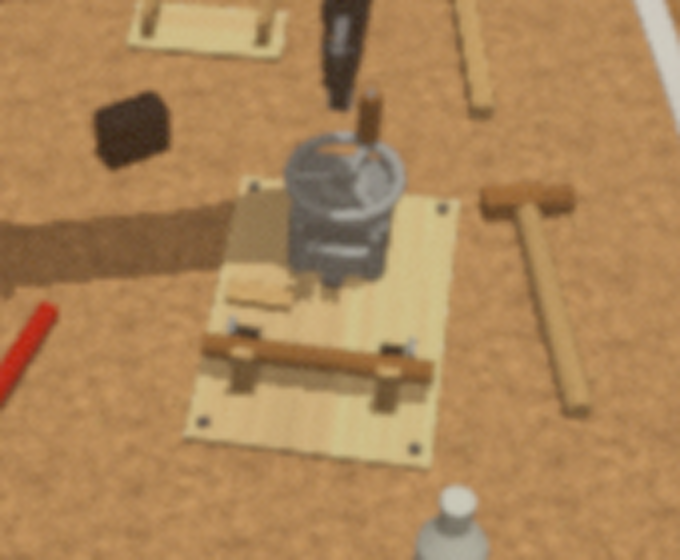

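```bash
python3 - <<'E'
from rel import *
P=np.load('P6.npy'); w=np.load('wheel.npy')
for uv,z in (((266,235),.162),((283,225),.134),((348,229),.106)):
    q=at_z('wrist',np.array(uv)/1.25,z,P)[:2]; d=Rm.T@(q-w); print(q,d,np.hypot(*d),np.degrees(np.arctan2(d[1],d[0])))
top=np.array((540,110))/1.25;bot=np.array((527,307))/1.25
for u in (top,bot): 
    q=at_z('wrist',u,.05,P)[:2]; print('rod',Rm.T@(q-t))
E
```

```text
[ 0.61929127 -0.01095294] [0.01602101 0.04125761] 0.0442590471628358 68.77798327385912
[ 0.61703187 -0.01325579] [0.01437145 0.03848507] 0.041080885970567825 69.52289256609244
[ 0.59594517 -0.05073561] [ 0.00276376 -0.00292323] 0.004022888097216189 -46.6062330472897
rod [0.09580059 0.00539897]
rod [-0.09533676  0.00055946]
```

```bash
cat > whl.py <<'E'
from rel import *
W=np.array([.5945,-.0483]); Z=.138
def pt(a,r=.045): 
    b=np.radians(a)+p[2]; return [W[0]+r*np.cos(b),W[1]+r*np.sin(b),Z]
def ang():
    q=np.array(robot.current_tool_pos())[:2]-W; f=Rm.T@np.array(robot.current_contact_force())[:2]
    d=Rm.T@q; a=np.arctan2(d[1],d[0]); return np.degrees(a),np.hypot(*q)*1e3,f@[np.cos(a),np.sin(a)],f@[-np.sin(a),np.cos(a)]
E
python3 - <<'E'
from whl import *
q=pt(69)
fingers.gripper_to(.75)
robot.line_to([q[0],q[1],.24],velocity=.3)
robot.line_to(q,velocity=.15,f_stop=12)
print(ang(),robot.current_tool_pos())
fingers.gripper_to(0,force=40)
print('gap',robot.current_finger_gap(),np.round(ang(),2),robot.current_tool_pos(),robot.current_contact_force(),robot.current_time_s())
for a in (55,40,20,0):
    st=robot.line_to(pt(a),velocity=.15,f_stop=25); print(a,st,np.round(ang(),2),robot.current_time_s())
im=vision.grab_frame('wrist'); cv2.imwrite('pics/w7.png',im[:,:,::-1])
E
```

```text
(np.float64(67.79639817050237), np.float64(45.119810664757445), np.float64(0.5643877208701601), np.float64(-0.529067261025837)) [ 0.62096144 -0.01175428  0.13921417]
gap 0.24469433275281746 [68.27 44.84 -0.96  0.58] [ 0.62049921 -0.01176613  0.13904527] [-1.02843958 -0.44679446  5.74338819] 18.1833
55 False [52.77 44.99 -1.37 -1.29] 18.4333
40 False [37.9  45.17 -1.43 -1.16] 18.6833
20 False [17.97 45.42 -1.42 -1.32] 18.9417
0 False [-1.3  45.61 -0.96 -2.47] 19.2
```

View pics/w7.png

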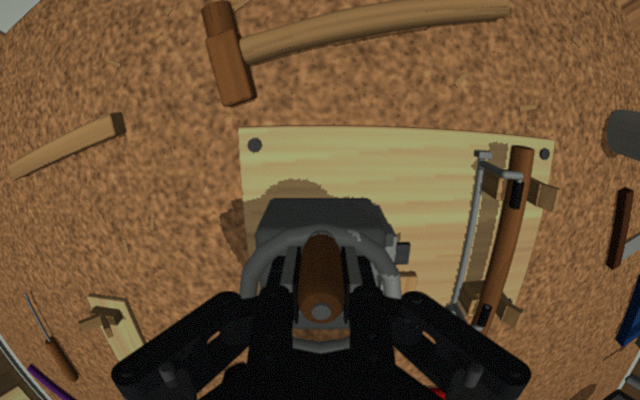

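```bash
python3 - <<'E'
from whl import *
for a in range(-20,-381,-20):
    st=robot.line_to(pt(a),velocity=.15,f_stop=15)
    v=ang(); lag=(v[0]-a+180)%360-180
    if a%60==0 or a<-320 or st: print(a,st,np.round(v,2),'lag',round(lag,1),robot.current_time_s())
    if st or abs(lag)>8: break
robot.pause(.15); print(np.round(ang(),2),robot.current_contact_force(),robot.current_time_s())
E
```

```text
-60 False [-60.84  45.69   0.55  -1.42] lag -0.8 20.025
-120 False [-121.98   45.1     2.18   -2.78] lag -2.0 20.8
-180 False [177.21  44.47  -0.36  -3.03] lag -2.8 21.575
-240 False [ 1.1783e+02  4.4390e+01 -8.0000e-02 -2.7100e+00] lag -2.2 22.35
-300 False [57.15 44.92  0.32 -1.81] lag -2.9 23.125
-340 False [17.3  45.38  0.7  -1.2 ] lag -2.7 23.6417
-360 False [-0.64 45.57  0.47 -1.07] lag -0.6 23.9
-380 True [-0.82 45.49  1.99  2.27] lag 19.2 24.1083
[-0.85 45.54  1.09  1.49] [1.42959401 1.17248569 0.63564128] 24.2583
```

```bash
python3 - <<'E'
from whl import *
robot.line_to(pt(-10),velocity=.1,f_stop=25); robot.pause(.3); print(np.round(ang(),2),robot.current_time_s())
robot.line_to(pt(-16),velocity=.1,f_stop=25); robot.pause(.3); print(np.round(ang(),2),robot.current_time_s(),robot.current_finger_gap())
E
```

```text
[-1.15 45.46  4.16  9.15] 24.8083
[-1.32 45.38  7.67 16.62] 25.3583 0.24259549741076472
```

```bash
python3 - <<'E'
from whl import *
tot=-1.; prev=ang()[0]
for a in list(range(10,720,20))+[719]:
    st=robot.line_to(pt(a),velocity=.15,f_stop=25)
    v=ang(); tot+=(v[0]-prev+180)%360-180; prev=v[0]
    if st or a%90==10: print(a,st,np.round(v,2),round(tot,1),robot.current_time_s())
    if st: break
robot.pause(.3)
v=ang(); tot+=(v[0]-prev+180)%360-180; print('final',np.round(v,2),round(tot,2),robot.current_time_s(),robot.current_finger_gap())
im=vision.grab_frame('wrist'); cv2.imwrite('pics/w8.png',im[:,:,::-1])
s=vision.grab_frame('side'); cv2.imwrite('pics/s8b.png',cv2.resize(s[180:320,250:420,::-1],None,fx=4,fy=4,interpolation=cv2.INTER_CUBIC))
E
```

```text
10 True [12.2  45.39  1.14  3.04] 12.5 25.5667
final [ 7.02 45.46 -1.29  2.14] 7.34 25.8667 0.23964275479030586
```

View pics/w8.png

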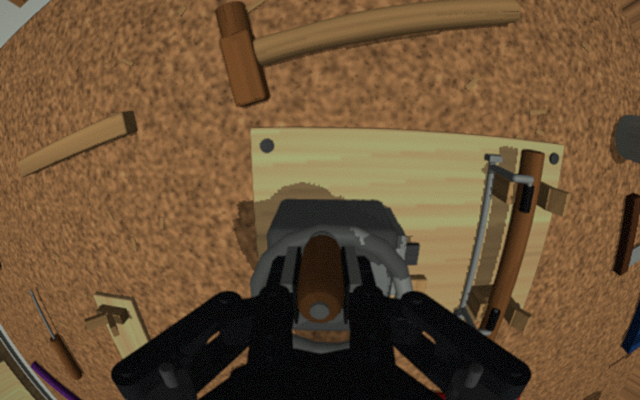

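View pics/s8b.png

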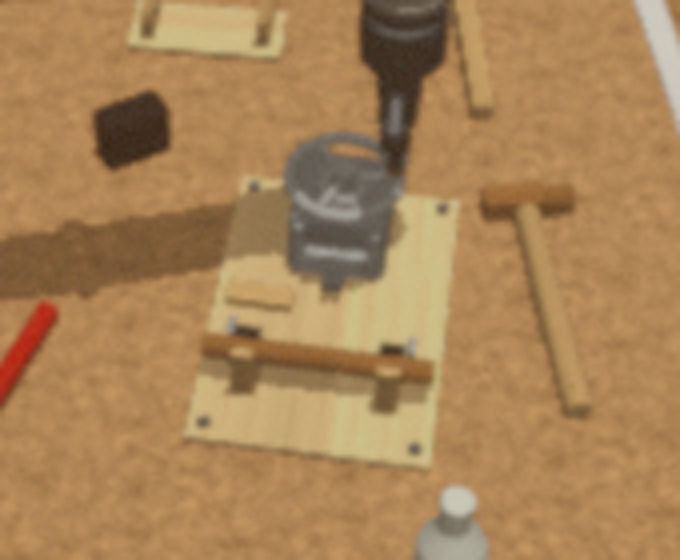

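```bash
python3 - <<'E'
from whl import *
tot=7.34; prev=ang()[0]
for a in list(range(24,719,20))+[719]:
    st=robot.line_to(pt(a),velocity=.13,f_stop=25)
    v=ang(); tot+=(v[0]-prev+180)%360-180; prev=v[0]
    if st or a%120==24: print(a,st,np.round(v,2),round(tot,1),robot.current_time_s())
    if st: break
robot.pause(.3)
v=ang(); tot+=(v[0]-prev+180)%360-180; print('final',np.round(v,2),round(tot,2),robot.current_time_s(),robot.current_finger_gap())
E
```

```text
24 False [22.91 45.29 -0.27  1.86] 23.2 26.2167
144 False [146.23  44.29   1.7    2.56] 146.6 27.8167
264 False [-93.39  45.56  -0.74   1.58] 266.9 29.4167
384 False [24.51 45.24  0.65  2.48] 384.8 31.0167
504 False [146.72  44.32   0.18   2.13] 507.0 32.6167
624 False [-9.403e+01  4.554e+01 -9.000e-02  1.730e+00] 626.3 34.2167
final [-0.45 45.51  1.81  1.79] 719.88 35.8333 0.2440934431041976
```

```bash
python3 - <<'E'
from whl import *
im=vision.grab_frame('wrist'); cv2.imwrite('pics/w9.png',im[:,:,::-1])
print(np.round(ang(),2),np.abs(robot.current_dq()).max(),robot.current_tool_pos(),robot.current_time_s())
E
```

```text
[-0.49 45.52  1.05  1.67] 0.11930597595879364 [ 0.63862675 -0.05946041  0.13899913] 35.8833
```

View pics/w9.png

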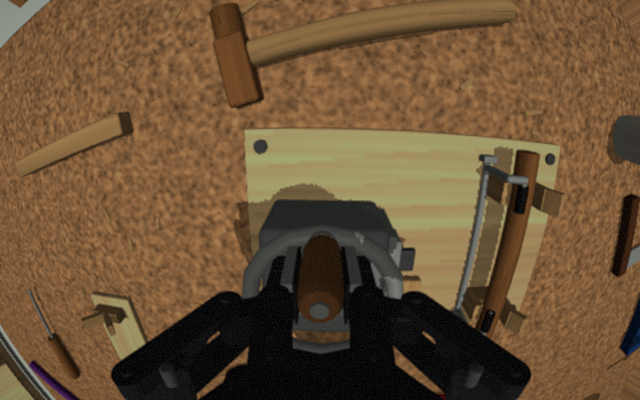

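The picture shows the gripper closed on the crank grip at (322, 280). The rod lies in the clip from (525, 155) to (490, 330), with both rollers over it.

```bash
python3 - <<'E'
from station import workorder
print(workorder.close_job())
E
```

```text
the job is handed in; nothing more can be done
None
```

The job is handed in, at about 36 s of the 67 s allowed: the rod is in the fork clip and the depth wheel is two turns open. No verdict was reported, so this rests on my own checks.

- **Rod:** I took it from the cradle and pushed it down past the rollers. The tool stopped hard at TCP height 0.043 m, which matches the rod being home. Pictures after release and at the end show both rollers over it and the rod lengthways central to within a few mm. One wrist-camera estimate put the rod about 0.025 rad off the fixture's direction, inside the 0.07 rad limit.
- **Wheel:** I turned it clockwise from an estimated 1.19 turns open until it hit the stop, and pressed it there with up to about 17 N. I then backed it off 719.9° as counted. The final grip angle is within about 0.5° of where the stop was felt.
- **Finish:** The gripper is closed on the grip at 40 N and holding still, with the grasp point about 7 mm above the middle of the crank grip.
- **Other things:** The bystanders in view in the last pictures look unmoved.

**What didn't go to plan:**
- The first back-off stroke tripped its force stop when the pressure against the stop released. I carried on from the angle measured there.
- My wheel-centre estimates disagreed by 3 to 4 mm, but the grip tracked its circle at 44 to 46 mm radius throughout.

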